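Pack the goldsmith's box, heaviest at the bottom

ROBOT

A 7-joint arm with a two-finger parallel gripper is mounted at the origin on the work surface. World frame = base frame: x ahead of the robot, y to its left, z up, the work surface at z = 0. Lengths are in m, angles in rad, forces in N, time in s.
With the tool pointing down it reaches from about 0.425 to 0.925 m from the base axis. Payload 6.8 kg.
Tool frame: the origin (TCP) lies at the very end of the fingers, on their centre line; the grasp point (between the pads) lies 19 mm behind it; z points along the fingers, y is the line along which they close (so a half turn about z gives the same grasp; the last joint's range is limited). The gripper opens to 85 mm and grips with 20 to 120 N. Pads are 22 mm wide; open, the fingers measure 114 mm over their backs; the gripper's body (76 mm by 85 mm) begins 54 mm behind the grasp point. The pads swing forward as they close: fully open they stand 13 mm farther back than shut.
Start: joints at [1.209, 0.477, 0.022, 1.555, -0.011, 1.109, -0.083], TCP at [0.169, -0.653, 0.231] pointing down, gripper open.
Joint ranges: [-2.96, 2.96], [-0.34, 2.1], [-1.41, 1.46], [0.24, 2.44], [-1.37, 4.51], [0.17, 1.92], [-2.96, 2.96]. Speed limits (rad/s): [2.39, 2.39, 3.14, 3.14, 3.14, 3.14, 3.14].

INTERFACE

Orientations are given as a unit quaternion [w, x, y, z].
In Python, from station import bot gives the robot as it stands.
- The arm moves only by the tool jog_arm, never from a script. Its argument "motion" is a list of rows, each a list of 7 numbers: the turn, a rotation vector about the tool's x, y, z in rad, then the shift along the tool's x, y, z in mm, then the finger opening in mm, from 0 to 85.4. A call has 1 to 10 rows; each row is the pose to reach, as a shift and turn from the pose commanded when the call began, along the tool's axes at that moment; what a row does not reach only later rows make up. A row lasts 1/8 s, in which the tool goes at most 62.5 mm and 10.7 degrees, less where a joint would pass 70% of its speed; a pose out of reach is approached as far as the arm can. A call with a gripper value outside its range is refused whole. The fingers move at their own pace and stop on an object; "grip_force" is the grip in N (left out, the last holds). Time passes only in rows, so rows that repeat a pose let the fingers close. It gives the time, the measured TCP pose, the force, the opening and the grip force at its end, in the units of the state.
- bot.get_obs(): the state, without advancing time (a new reading comes with each control period).
- bot.read_camera(name): name is "scene" or "side" or "wrist"; returns a dict with "pixels" (480x640x3 uint8, red, green, blue), "camera_matrix" (3x3 intrinsics, pixels), "distortion" ([k1, k2, p1, p2, k3] as OpenCV has them; the pictures are not rectified), "T" (4x4, takes a point from camera to world coordinates); the wrist camera has in their place "tool_from_camera" (4x4, takes a point from camera to tool coordinates, whose origin is the TCP and whose axes are the flange's). Camera axes: x right, y down, z forward; pixel columns grow to the right and rows downward; lengths in m; the calibration is good to about 2 mm. A picture is of the moment at which its call begins: read the wrist's pose just before it. There is no depth.
- bot.hand_in(): hands the job in; it is judged then, once.
Trained networks look in a picture, given as the dict that the camera call returned (one of the last four; its "shot" number tells which), for a name from the list of things; names that differ only in an ending like _2 or _b are one class to them, and where a whole thing is asked for, a point or a joint stands for the part that bears it (a point fixed in the world has none). Each returns a list of dicts, best first, with "score" (0 to 1); they miss things now and then, are a little off and sometimes report something else, mostly with a low value. They report only what shows in the picture. A call takes as long as a camera call. They do not tell look-alikes from the thing itself.
- bot.spot_in(thing, picture): "xy" ([column, row] in pixels, amid what is visible of it).
- bot.tip_of(thing, picture): "xy" ([column, row] in pixels: a listed point, or the origin of a listed thing).
The state is a dict: "t": time; "q": joint angles; "joint_vel": joint speeds; "joint_torque": joint torques, N m; "eef_pos": TCP position; "tool_rot": TCP orientation; "contact_force": force on the tool from outside, world axes, zero at the start; "torque": the same for the moment, N m; "gripper_width": opening from 0.0 (shut) to 1.0 (fully open); "grasp_force": force on a finger pad.
Only numpy, scipy, OpenCV 4.12 (cv2) and the standard library are available. Lean on these libraries where they do the work, as an engineer would, in place of code of your own. Each camera call takes 0.05 s, during which the arm holds its last target. There are 200 camera calls.

TASK

Pack the open-fronted wooden box, heaviest at the bottom: first slide the square steel plate along the bench (do not lift it) through the open front until it is up against the back wall. Then lay the brass block flat on the middle of the plate, and last lay the wooden bench pin flat on the middle of the brass block, its length running front to back in the box. Leave the tin, rubber block, jar and pot where they are.

Things in the scene. Friction and masses are not known exactly. Their poses are not given: they have to be found in the camera images.
- crate: Pale wooden box with brass straps, fixed to the bench, open above and in front, 42 high, walls 10 thick, inside 112 deep (x) x 116 wide (y). No sill or floor board: the bench top is its floor. Origin on the bench at the centre of the inside; +x points to the back wall (inner face at x = +56), open front at x = -56 facing roughly the bench's -y side; side walls' inner faces at y = +-58.
- plate_mid (a point): Square bright steel plate (bench block), 92 x 92 x 14 mm, about 0.9 kg, lying loose on the bench; too wide for the gripper. Point at its centre, half-way up (7 above its underside); x and y parallel to its sides, z up.
- brass_mid (a point): Brass doming block with a row of round dark dimples on top, 80 (x) x 35 (y) x 22 (z) mm, about 0.5 kg. Point at its centre, 11 above its underside; z up.
- pin_mid (a point): Dark wooden bench pin, a flat board with a notch in one end, 80 (x) x 48 (y) x 14 (z) mm, about 0.06 kg. Point at its centre, 7 above its underside; the notch is in its +x end and open over x = 10 to 40; solid over x = -40 to 10.
- tin_mid (a point): Bystander: low round aluminium tin with a red lid disc, 68 diameter, 24 high, upright. Point at its centre, half-way up.
- rubber_mid (a point): Bystander: black rubber block, 70 (x) x 60 (y) x 30 high. Point at its centre, half-way up.
- jar_mid (a point): Bystander: amber glass jar with black cap, 56 diameter, 115 high, upright. Point on its axis 57 above its foot.
- pot_mid (a point): Bystander: copper tool pot, 56 diameter, 80 high, with tool handles reaching 121 high. Point on its axis 40 above its foot.
Not all that is in view belongs to the job. Leave any blue, pink or red look-alike of the part that bears plate_mid alone.

How it is judged:
By the outcome, as a careful person would: the job done as asked, in the order asked, and still so for the second after the job is handed in, with the robot touching nothing.
It also fails if it takes over 72 s, if anything falls off the work surface, if the arm or the gripper's body presses on something with over 40 N, if the wrist force passes 120 N, or if a joint passes its speed limit or range.

## Working session

There is one attempt and no reset: what is moved stays moved. The work goes in short steps, Python scripts to look and compute and a tool call to move; the robot and the scene stay as the last step left them, time stands still between calls to the robot, and variables do not carry over. Pictures are saved under pics/ and viewed, at most 10 in all, crops included, and the job is handed in when it is done.

Besides the shell and the picture viewer there is one more tool, called as name([rows], argument=value, ...), one row to a line, values as JSON. jog_arm: Moves the arm, as the interface text tells. Its arguments: {"type":"object","properties":{"motion":{"type":"array"},"grip_force":{"type":"number"}},"required":["motion"]}

```bash
ls; mkdir -p pics; python3 - <<'E'
from station import bot
import cv2,numpy as np
o=bot.get_obs();print({k:np.round(v,3) for k,v in o.items()})
for n in ["scene","side"]:
    p=bot.read_camera(n);cv2.imwrite(f"pics/{n}0.png",p["pixels"][:,:,::-1]);print(n,p["camera_matrix"],p["distortion"],p["T"])
    for t in ["crate","plate_mid","brass_mid","pin_mid","tin_mid","rubber_mid","jar_mid","pot_mid"]:
        print(t,[(np.round(d["xy"]).tolist(),round(d["score"],2)) for d in bot.tip_of(t,p)[:3]])
E
```

```text
pics
{'t': np.float64(0.0), 'q': array([ 1.209,  0.478,  0.022,  1.556, -0.011,  1.109, -0.083]), 'joint_vel': array([ 0.   ,  0.002,  0.001,  0.001, -0.001,  0.001,  0.001]), 'joint_torque': array([-0.0000e+00, -5.9645e+01,  1.6080e+00, -2.8120e+01,  1.2000e-02,
        9.0000e-03, -0.0000e+00]), 'eef_pos': array([ 0.169, -0.653,  0.23 ]), 'tool_rot': array([-0.001,  0.992,  0.127, -0.   ]), 'contact_force': array([-0.34 , -0.853, -0.687]), 'torque': array([0.022, 0.046, 0.006]), 'grasp_force': np.float64(0.0), 'gripper_width': np.float64(1.007)}
scene [[463.72662413   0.         320.88546883]
 [  0.         463.72662413 236.37261341]
 [  0.           0.           1.        ]] [-0.1010898  0.         0.         0.         0.       ] [[-0.34844005  0.57574322 -0.73966835  1.15888691]
 [ 0.93731249  0.2090522  -0.27882338  0.16353631]
 [-0.00590138 -0.79045362 -0.61249347  0.56771684]
 [ 0.          0.          0.          1.        ]]
crate [([508.0, 309.0], 0.77)]
plate_mid [([317.0, 280.0], 0.96), ([283.0, 186.0], 0.78), ([361.0, 202.0], 0.57)]
brass_mid [([184.0, 233.0], 0.84)]
pi
[... 271 characters left out ...]
909472]
 [  0.           0.           1.        ]] [-0.1262206  0.         0.         0.         0.       ] [[-0.83689038 -0.38257846  0.3914693   0.24229456]
 [-0.54732735  0.59387193 -0.58970239  0.45810993]
 [-0.0068752  -0.70777811 -0.70640136  0.66262782]
 [ 0.          0.          0.          1.        ]]
crate [([401.0, 228.0], 0.61), ([383.0, 176.0], 0.29)]
plate_mid [([306.0, 249.0], 0.92), ([474.0, 247.0], 0.84), ([403.0, 229.0], 0.68)]
brass_mid [([384.0, 173.0], 0.6)]
pin_mid [([337.0, 195.0], 0.68)]
tin_mid [([402.0, 230.0], 0.77)]
rubber_mid [([440.0, 193.0], 0.79)]
jar_mid [([343.0, 368.0], 0.57), ([401.0, 228.0], 0.36), ([440.0, 192.0], 0.17)]
pot_mid [([199.0, 264.0], 0.88)]
```

View pics/scene0.png

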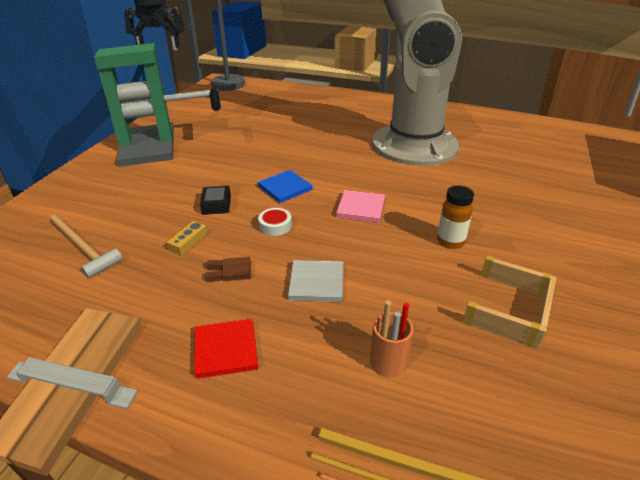

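View pics/side0.png

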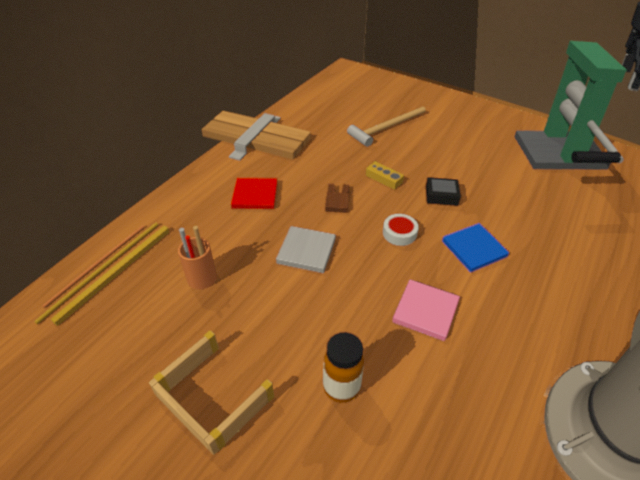

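The scene view shows the grey plate at (317,280), brass block (187,237), pin (230,269), the box at about (515,300) with its open front facing left, the jar (455,220) and the pot (391,345). The blue, pink and red plates are decoys. I'll fit silhouettes in both views.

```bash
cat > h.py <<'E'
import cv2,numpy as np
from scipy.optimize import minimize
def proj(p,P,T=None):
    T=np.linalg.inv(p["T"] if T is None else T)
    return cv2.projectPoints(np.asarray(P,float).reshape(-1,3),cv2.Rodrigues(T[:3,:3])[0],T[:3,3],p["camera_matrix"],p["distortion"])[0][:,0]
def ray(p,xy,z,T=None):
    T=p["T"] if T is None else T
    u=cv2.undistortPoints(np.array([[xy]],float),p["camera_matrix"],p["distortion"])[0,0]
    d=T[:3,:3]@[u[0],u[1],1]; return T[:3,3]+d*(z-T[2,3])/d[2]
def box(a,b): return np.array([[x,y,z] for x in (a[0],b[0]) for y in (a[1],b[1]) for z in (a[2],b[2])])/1000
def place(B,v):
    c,s=np.cos(v[2]),np.sin(v[2]); return B@np.array([[c,s,0],[-s,c,0],[0,0,1]])+[v[0],v[1],0]
M={"plate":[box((-46,-46,0),(46,46,14))],"brass":[box((-40,-17.5,0),(40,17.5,22))],
 "pin":[box((-40,-24,0),(10,24,14)),box((10,-24,0),(40,-9,14)),box((10,9,0),(40,24,14))],
 "crate":[box((56,-68,0),(66,68,42)),box((-56,-68,0),(66,-58,42)),box((-56,58,0),(66,68,42))]}
def render(p,name,v,T=None,z0=0,S=4):
    m=np.zeros((480*S,640*S),np.uint8)
    for B in M[name]:
        q=proj(p,place(B,v)+[0,0,z0],T); cv2.fillConvexPoly(m,cv2.convexHull((q*S+S/2-.5).astype(np.int32)),255)
    return cv2.resize(m,(640,480),interpolation=cv2.INTER_AREA)/255.
def grab(p,name,v,T=None,z0=0,pad=9):
    r=(render(p,name,v,T,z0,1)>.3).astype(np.uint8)
    out=cv2.dilate(r,np.ones((2*pad+1,)*2)); inn=cv2.erode(r,np.ones((3,3)))
    g=np.where(out>0,cv2.GC_PR_BGD,cv2.GC_BGD).astype(np.uint8); g[r>0]=cv2.GC_PR_FGD
    ys,xs=np.where(cv2.dilate(out,np.ones((15,15)))>0); a,b,c,d=ys.min(),ys.max(),xs.min(),xs.max()
    a,c=max(a,0),max(c,0); sub=g[a:b,c:d].copy()
    cv2.grabCut(np.ascontiguousarray(p["pixels"][a:b,c:d,::-1]),sub,None,np.zeros((1,65)),np.zeros((1,65)),6,cv2.GC_INIT_WITH_MASK)
    m=np.zeros((480,640)); m[a:b,c:d]=(sub&1); return m
def fit(ps,masks,name,v0,Ts=None,z0=0,yaws=(0,)):
    Ts=Ts or [None]*len(ps); best=None
    def cost(v): return sum(1-np.minimum(r,m).sum()/np.maximum(r,m).sum() for r,m in ((render(p,name,v,T,z0),m) for p,m,T in zip(ps,masks,Ts)))/len(ps)
    for y in yaws:
        s=np.array([v0[0],v0[1],v0[2]+y])
        r=minimize(cost,s,method="Nelder-Mead",options=dict(initial_simplex=[s,s+[.008,0,0],s+[0,.008,0],s+[0,0,.15]],xatol=2e-4,fatol=1e-4,maxiter=90))
        if best is None or r.fun<best.fun: best=r
    return best.x,best.fun
E
cat > m1.py <<'E'
from station import bot
from h import *
ps=[bot.read_camera(n) for n in ("scene","side")]
rough={}
for t,z,a,b in [("tin",.012,(276,216),(402,230)),("rubber",.015,(214,198),(440,193)),("jar",.057,(453,211),(343,368)),("pot",.04,(389,343),(199,264)),("redplate",.014,(226,347),(255,193)),("pink",.014,(362,205),(427,308)),("plate",.007,(317,280),(306,249)),("brass",.011,(186,237),(385,175)),("pin",.007,(231,269),(338,197)),("crate",.0,(508,309),(210,395))]:
    q=[ray(p,u,z)[:2] for p,u in zip(ps,(a,b))]; rough[t]=np.mean(q,0); print(t,np.round(q,3).tolist())
can=[im["pixels"][:,:,::-1].copy() for im in ps]
# hue/sat masks
for n,yaws in [("plate",(0,.4,-.4,.78)),("brass",(0,.5,1,1.5,2,2.6)),("pin",np.arange(8)*.785),("crate",(1.3,1.6,1.9))]:
    v=np.r_[rough[n],0]; 
    if n=="crate": v=np.array([ *rough[n],0])
    ms=[]
    for p in ps:
        r=np.zeros((480,640),np.uint8); c=proj(p,[[*rough[n],.01]])[0].astype(int)
        R={"plate":48,"brass":32,"pin":32,"crate":80}[n]
        hsv=cv2.cvtColor(p["pixels"],cv2.COLOR_RGB2HSV).astype(int);H,S,V=hsv[...,0],hsv[...,1],hsv[...,2]
        m={"plate":(S<90)&(V>90),"brass":(H>=17)&(H<40)&(S>60)|((S<90)&(V<140)),"pin":(V<115),"crate":(H>=13)&(S<175)&(V>70)}[n]
        w=np.zeros_like(m); w[max(c[1]-R,0):c[1]+R,max(c[0]-R,0):c[0]+R]=1
        m=(m&w).astype(np.uint8); m=cv2.morphologyEx(m,cv2.MORPH_OPEN,np.ones((2,2)))
        if n=="brass": m=cv2.morphologyEx(m,cv2.MORPH_CLOSE,np.ones((5,5)))
        k,l,st,_=cv2.connectedComponentsWithStats(m); m=(l==1+st[1:,4].argmax()).astype(float); ms.append(m)
    v,f=fit(ps,ms,n,v,yaws=yaws); print(n,np.round(v,4).tolist(),round(f,3),[int(m.sum()) for m in ms])
    for c,p,m in zip(can,ps,ms):
        r=(render(p,n,v)>.5).astype(np.uint8); k,_=cv2.findContours(r,cv2.RETR_LIST,2); cv2.drawContours(c,k,-1,(0,255,0),1)
        k,_=cv2.findContours(m.astype(np.uint8),cv2.RETR_LIST,2); cv2.drawContours(c,k,-1,(255,0,0),1)
a=can[0][170:370,150:570]; b=can[1][150:460,130:440]
im=np.zeros((600,800,3),np.uint8); a=cv2.resize(a,(600,286)); im[:286,:600]=a; b=cv2.resize(b,(312,312)); im[288:600,:312]=b
cv2.imwrite("pics/fit1.png",im)
E
time python3 m1.py
```

```text
tin [[0.455, -0.201], [0.465, -0.196]]
rubber [[0.442, -0.357], [0.444, -0.342]]
jar [[0.379, 0.145], [0.396, 0.152]]
pot [[0.723, 0.103], [0.72, 0.106]]
redplate [[0.794, -0.128], [0.779, -0.127]]
pink [[0.358, -0.044], [0.345, -0.045]]
plate [[0.602, -0.054], [0.599, -0.054]]
brass [[0.58, -0.34], [0.575, -0.338]]
pin [[0.628, -0.212], [0.626, -0.219]]
crate [[0.553, 0.271], [0.555, 0.273]]
plate [0.5981, -0.055, 0.3175] 0.084 [2149, 1915]
brass [0.5744, -0.3359, -0.1303] 0.125 [786, 650]
pin [0.6239, -0.2184, -1.0371] 0.304 [914, 546]
crate [0.5507, 0.2652, 1.4326] 0.692 [1396, 1180]
real	0m6.323s
user	0m11.016s
sys	0m1.377s
```

View pics/fit1.png

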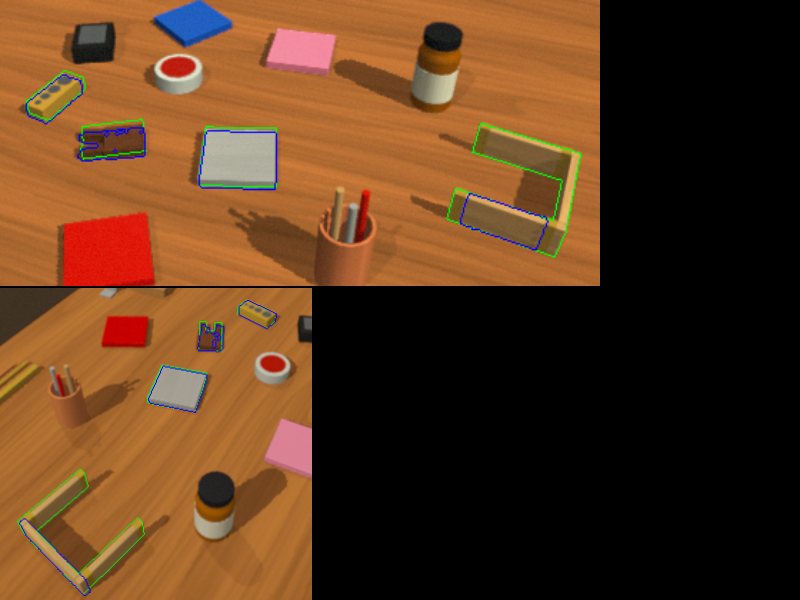

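The fits line up well for the plate, brass and box. The pin is a bit off because of its shadow. I'll refine them with GrabCut and work out the first move.

```bash
cat >> h.py <<'E'
from scipy.spatial.transform import Rotation as R_
def tool(o):
    w,x,y,z=o["tool_rot"]; return np.array(o["eef_pos"]),R_.from_quat([x,y,z,w])
def go(o,pos,yaw):
    p,R=tool(o); G=R_.from_euler("z",yaw)*R_.from_euler("x",np.pi)
    return np.round(np.r_[(R.inv()*G).as_rotvec(),R.inv().apply(np.array(pos)-p)*1000],3).tolist()
E
cat > m2.py <<'E'
from station import bot
from h import *
ps=[bot.read_camera(n) for n in ("scene","side")]
V={"plate":[0.5981,-0.055,0.3175],"brass":[0.5744,-0.3359,-0.1303],"pin":[.6245,-.216,-1.56],"crate":[.5507,.2652,1.4326]}
can=[im["pixels"][:,:,::-1].copy() for im in ps]
for n,v in V.items():
    for it in range(2):
        ms=[grab(p,n,v,pad=5) for p in ps]
        v,f=fit(ps,ms,n,v,yaws=(0,-.3,.5) if n=="pin" else (0,))
    print(n,np.round(v,4).tolist(),round(f,3),[np.round(fit([p],[m],n,v)[0],4).tolist() for p,m in zip(ps,ms)])
    for c,p,m in zip(can,ps,ms):
        r=(render(p,n,v)>.5).astype(np.uint8); k,_=cv2.findContours(r,cv2.RETR_LIST,2); cv2.drawContours(c,k,-1,(0,255,0),1)
        k,_=cv2.findContours(m.astype(np.uint8),cv2.RETR_LIST,2); cv2.drawContours(c,k,-1,(255,0,0),1)
    if n=="plate": pl=v
    if n=="crate": cr=v
im=np.zeros((600,800,3),np.uint8)
for (i,a,b,s,X,Y) in [(0,170,250,3,0,0),(0,450,250,3,400,0),(1,290,150,3,0,300),(1,140,320,2,400,300)]:
    w=can[i][b:b+300//s,a:a+400//s]; w=cv2.resize(w,None,fx=s,fy=s); im[Y:Y+w.shape[0],X:X+w.shape[1]]=w
cv2.imwrite("pics/fit2.png",im)
h=pl[2]+np.pi/2; d=np.array([np.cos(h),np.sin(h)])
o=bot.get_obs(); t=pl[:2]-.077*d; print("behind plate",t,go(o,[*t,.15],h))
a=cr[2]; D=cr[:2]-pl[:2]; print("turn",h-a,"along",D@[np.cos(a),np.sin(a)],"lat",D@[-np.sin(a),np.cos(a)])
E
python3 m2.py
```

```text
plate [0.6009, -0.0557, 0.3112] 0.04 [[0.6016, -0.0555, 0.3122], [0.6005, -0.0557, 0.3083]]
brass [0.5739, -0.3364, -0.1505] 0.35 [[0.5682, -0.347, 0.1402], [0.5739, -0.3364, -0.1505]]
pin [0.627, -0.2184, -1.1004] 0.176 [[0.6303, -0.2169, -1.1064], [0.6255, -0.2178, -1.1224]]
crate [0.5483, 0.2653, 1.4288] 0.119 [[0.5501, 0.2649, 1.4307], [0.5473, 0.2652, 1.4282]]
behind plate [ 0.62449335 -0.12901077] [0.0, 0.0, -1.628, 572.122, -393.37, 81.297]
turn 0.45316673725746104 along 0.31030270601721643 lat 0.09754278120410044
```

View pics/fit2.png

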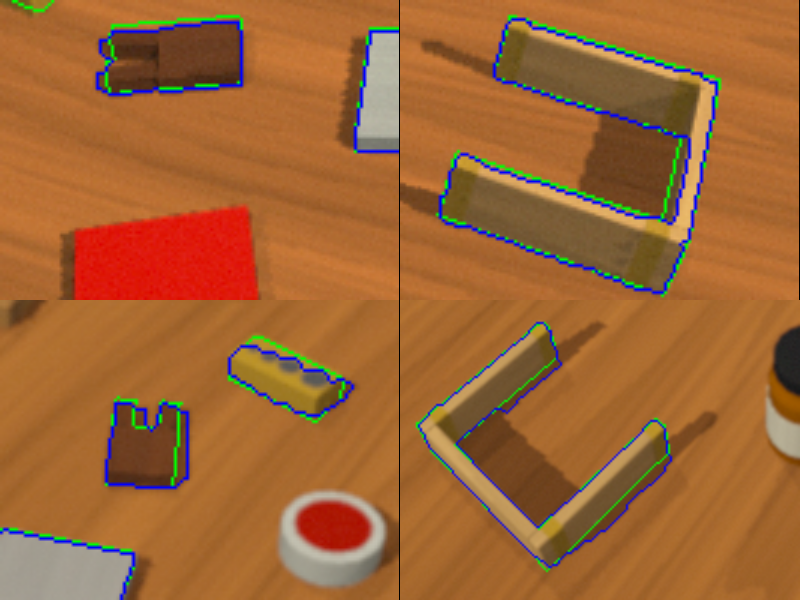

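The plate and box fits are tight. Starting the move to behind the plate.

jog_arm([
  [0, 0, -1.628, 572, -393, 81, 55],
  [0, 0, -1.628, 572, -393, 81, 55],
  [0, 0, -1.628, 572, -393, 81, 55],
  [0, 0, -1.628, 572, -393, 81, 55],
  [0, 0, -1.628, 572, -393, 81, 55],
  [0, 0, -1.628, 572, -393, 81, 55],
  [0, 0, -1.628, 572, -393, 81, 55],
  [0, 0, -1.628, 572, -393, 81, 55],
  [0, 0, -1.628, 572, -393, 81, 55],
  [0, 0, -1.628, 572, -393, 81, 55],
])

```text
t: 2.35
eef_pos: [0.5777, -0.1836, 0.1588]
tool_rot: [0.0, 0.589, 0.808, 0.0]
contact_force: [0.9, -0.8, 0.9]
gripper_width: 0.646
grasp_force: 0.0
```

```bash
python3 - <<'E'
from station import bot
from h import *
o=bot.get_obs();print(go(o,[.625,-.129,.06],.311+np.pi/2),go(o,[.625,-.129,.002],.311+np.pi/2))
E
```

```text
[0.0, 0.0, 0.001, 37.491, 61.703, 98.848] [0.0, 0.0, 0.001, 37.518, 61.677, 156.848]
```

jog_arm([
  [0, 0, 0, 37, 62, 20, 55],
  [0, 0, 0, 37, 62, 60, 55],
  [0, 0, 0, 37, 62, 99, 55],
  [0, 0, 0, 37, 62, 130, 55],
  [0, 0, 0, 37, 62, 150, 55],
  [0, 0, 0, 37, 62, 156, 55],
  [0, 0, 0, 37, 62, 156, 55],
])

```text
t: 3.22
eef_pos: [0.6247, -0.1305, 0.0034]
tool_rot: [0.0, 0.589, 0.808, 0.0]
contact_force: [-0.1, -0.2, -0.1]
gripper_width: 0.645
grasp_force: 0.0
```

```bash
python3 - <<'E'
from station import bot
from h import *
o=bot.get_obs();print(o["eef_pos"],o["q"],o["contact_force"],go(o,[.625,-.129,.002],.311+np.pi/2))
p=bot.read_camera("wrist");cv2.imwrite("pics/w1.png",p["pixels"][:,:,::-1]);print(p["tool_from_camera"],p["camera_matrix"])
E
```

```text
[ 0.62471827 -0.13054508  0.00340119] [ 0.39885749  0.72803308 -0.40349651  1.76880345  0.40419364  0.72667749
  0.09196115] [-0.11546327 -0.23452568 -0.11522668] [0.001, 0.0, -0.0, 1.385, 0.74, 1.401]
[[ 4.05610330e-04 -9.55233625e-01 -2.95852255e-01  7.72472062e-02]
 [ 9.99999281e-01  7.21314335e-04 -9.57956766e-04 -3.13001506e-04]
 [ 1.12847499e-03 -2.95851653e-01  9.55233231e-01 -1.43455788e-01]
 [ 0.00000000e+00  0.00000000e+00  0.00000000e+00  1.00000000e+00]] [[377.87811776   0.         316.9413949 ]
 [  0.         377.87811776 239.57671172]
 [  0.           0.           1.        ]]
```

View pics/w1.png

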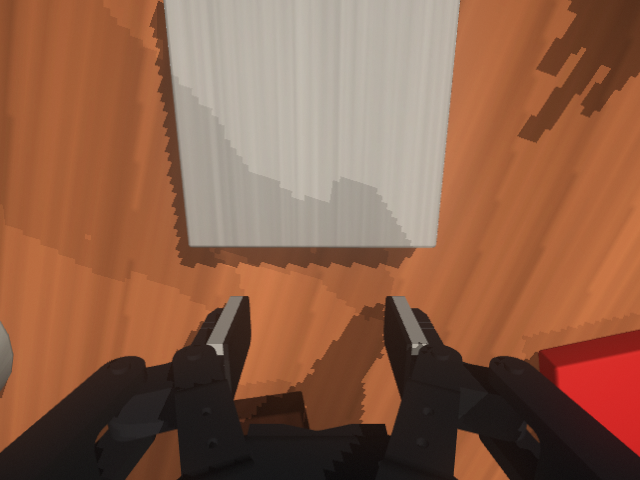

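The wrist view shows the plate's near edge level at row 246, columns 188–436, so it is square to the fingers (columns 237 and 397) and centred. I'll plan the push arc.

```bash
cat > plan.py <<'E'
from h import *
from scipy.optimize import fsolve
def plan(pl,h,cr,xe,tcp,step=13,off=57):
    """straight s, arc R turning to crate heading ending at crate x=xe,y=0; rows for calls of 10"""
    a=cr[2]; D=np.array(pl)-cr[:2]; D=np.array([D@[np.cos(a),np.sin(a)],D@[-np.sin(a),np.cos(a)]])*1000; t=h-a
    s,R=np.linalg.solve([[np.cos(t),np.sin(t)],[np.sin(t),1-np.cos(t)]],[xe-D[0],-D[1]]); print("crate coords",D,t,"s,R",s,R)
    gap=(np.array(pl)-tcp)@[np.cos(h),np.sin(h)]*1000-off
    L=gap+s+R*t; n=int(np.ceil(L/step)); P=[]
    for l in np.linspace(0,L,n+1):
        u=l-gap-s; th=max(u,0)/R  # centre pos in start frame (x fwd,y right), plate centre at off ahead
        c=np.array([min(l,gap+s)+R*np.sin(th)+off, R*(1-np.cos(th))]) ; P.append((c-off*np.array([np.cos(th),np.sin(th)]),th))
    for k in range(0,n,10):
        b,tb=P[k]; Rm=np.array([[np.cos(tb),np.sin(tb)],[-np.sin(tb),np.cos(tb)]])
        print([[0,0,round(th-tb,3)]+np.round(Rm@(q-b)).tolist() for q,th in P[k+1:k+11]])
E
python3 -c "
from plan import *
plan((.601,-.0557),1.882,np.array([.549,.265,1.430]),-75,np.array([.6247,-.1305]))"
```

```text
crate coords [-310.229289    -96.48978313] 0.45199999999999996 s,R 184.42288497675173 158.7281842334929
[[0, 0, np.float64(0.0), 13.0, 0.0], [0, 0, np.float64(0.0), 25.0, 0.0], [0, 0, np.float64(0.0), 38.0, 0.0], [0, 0, np.float64(0.0), 50.0, 0.0], [0, 0, np.float64(0.0), 63.0, 0.0], [0, 0, np.float64(0.0), 76.0, 0.0], [0, 0, np.float64(0.0), 88.0, 0.0], [0, 0, np.float64(0.0), 101.0, 0.0], [0, 0, np.float64(0.0), 114.0, 0.0], [0, 0, np.float64(0.0), 126.0, 0.0]]
[[0, 0, np.float64(0.0), 13.0, 0.0], [0, 0, np.float64(0.0), 25.0, 0.0], [0, 0, np.float64(0.0), 38.0, 0.0], [0, 0, np.float64(0.0), 50.0, 0.0], [0, 0, np.float64(0.0), 63.0, 0.0], [0, 0, np.float64(0.0), 76.0, 0.0], [0, 0, np.float64(0.054), 88.0, -3.0], [0, 0, np.float64(0.134), 101.0, -6.0], [0, 0, np.float64(0.213), 115.0, -8.0], [0, 0, np.float64(0.293), 128.0, -10.0]]
[[0, 0, np.float64(0.08), 13.0, -4.0], [0, 0, np.float64(0.159), 26.0, -7.0]]
```

jog_arm([
  [0, 0, 0, 13, 0, 0, 55],
  [0, 0, 0, 25, 0, 0, 55],
  [0, 0, 0, 38, 0, 0, 55],
  [0, 0, 0, 50, 0, 0, 55],
  [0, 0, 0, 63, 0, 0, 55],
  [0, 0, 0, 76, 0, 0, 55],
  [0, 0, 0, 88, 0, 0, 55],
  [0, 0, 0, 101, 0, 0, 55],
  [0, 0, 0, 114, 0, 0, 55],
  [0, 0, 0, 126, 0, 0, 55],
])

```text
t: 4.53
eef_pos: [0.5865, -0.0119, 0.0038]
tool_rot: [0.002, 0.589, 0.808, -0.0]
contact_force: [2.1, -6.0, 2.9]
gripper_width: 0.644
grasp_force: 3.5
```

```bash
cat > pm.py <<'E'
from plan import *
from station import bot
import sys
# plate pose now, from scene+side; guess from tcp
o=bot.get_obs();p,R=tool(o);f=R.apply([1,0,0])
ps=[bot.read_camera(n) for n in ("scene","side")]
h=np.arctan2(f[1],f[0]);g=p[:2]+.057*f[:2];print("tcp",p,h,"force",o["contact_force"],"guess",g)
v=np.r_[g,h-np.pi/2]; W=[]
for n,q in zip(("scene","side"),ps):
    m=(lambda S,V:(S<90)&(V>90))(*[cv2.cvtColor(q["pixels"],cv2.COLOR_RGB2HSV)[...,i] for i in (1,2)])&(render(q,"plate",v,S=1)>=0)
    w=cv2.dilate((render(q,"plate",v,S=1)>0).astype(np.uint8),np.ones((21,21))); m=(m&(w>0)).astype(float)
    r,fu=fit([q],[m],"plate",v); print(n,np.round(r,4),round(fu,3)); W.append(r)
E
python3 pm.py
```

```text
tcp [ 0.58648123 -0.0118678   0.00383499] 1.8808095658801076 force [ 2.07811816 -6.04961365  2.8936583 ] guess [0.56909226 0.04241469]
scene [0.5692 0.0429 0.3028] 0.118
side [0.5663 0.0455 0.3184] 0.063
```

```bash
python3 -c "
from plan import *
plan((.5685,.0432),1.881,np.array([.549,.265,1.430]),-72,np.array([.5865,-.0119]),off=58)"
```

```text
crate coords [-216.86872517  -50.4325891 ] 0.45100000000000007 s,R 74.97535686721213 177.55472955809395
[[0, 0, np.float64(0.0), 13.0, 0.0], [0, 0, np.float64(0.0), 26.0, 0.0], [0, 0, np.float64(0.0), 39.0, 0.0], [0, 0, np.float64(0.0), 52.0, 0.0], [0, 0, np.float64(0.0), 65.0, 0.0], [0, 0, np.float64(0.014), 78.0, -1.0], [0, 0, np.float64(0.087), 91.0, -4.0], [0, 0, np.float64(0.16), 104.0, -7.0], [0, 0, np.float64(0.233), 117.0, -9.0], [0, 0, np.float64(0.305), 131.0, -9.0]]
[[0, 0, np.float64(0.073), 13.0, -4.0], [0, 0, np.float64(0.146), 26.0, -7.0]]
```

jog_arm([
  [0, 0, 0, 13, 0, 0, 55],
  [0, 0, 0, 26, 0, 0, 55],
  [0, 0, 0, 39, 0, 0, 55],
  [0, 0, 0, 52, 0, 0, 55],
  [0, 0, 0, 65, 0, 0, 55],
  [0, 0, 0.014, 78, -1, 0, 55],
  [0, 0, 0.087, 91, -4, 0, 55],
  [0, 0, 0.16, 104, -7, 0, 55],
  [0, 0, 0.233, 117, -9, 0, 55],
  [0, 0, 0.305, 131, -9, 0, 55],
])

```text
t: 5.88
eef_pos: [0.5369, 0.1081, 0.0034]
tool_rot: [0.002, 0.707, 0.707, -0.002]
contact_force: [1.1, -11.6, 7.4]
gripper_width: 0.644
grasp_force: 5.4
```

```bash
cat >> pm.py <<'E'
cr=np.array([.549,.265,1.430]);a=cr[2]
for r in W+[v]:
    D=(r[:2]-cr[:2])*1000; print("crate frame",D@[np.cos(a),np.sin(a)],D@[-np.sin(a),np.cos(a)],"heading err",r[2]+np.pi/2-a)
E
python3 pm.py
```

```text
tcp [0.5369063  0.10806846 0.00340141] 1.5718290174141851 force [  1.09993519 -11.56157188   7.3561966 ] guess [0.53684744 0.16506779]
scene [ 0.536   0.1654 -0.0274] 0.096
side [ 0.5349  0.1691 -0.0063] 0.068
crate frame -100.42610352954348 -1.0715050225485752 heading err 0.11334761778191904
crate frame -96.9709143458687 0.45134930182079713 heading err 0.1345205221241903
crate frame -100.64872318629078 -1.9913373717027854 heading err 0.1418290174141852
```

jog_arm([
  [0, 0, 0.073, 13, -4, 0, 55],
  [0, 0, 0.142, 26, -7, 0, 55],
  [0, 0, 0.142, 38, -5.3, 0, 55],
  [0, 0, 0.142, 50, -3.6, 0, 55],
  [0, 0, 0.142, 62, -1.9, 0, 55],
  [0, 0, 0.142, 74, -0.2, 0, 55],
  [0, 0, 0.142, 86, 1.5, 0, 55],
  [0, 0, 0.142, 94, 2.7, 0, 55],
  [0, 0, 0.142, 97, 3.1, 0, 55],
])

```text
t: 7.1
eef_pos: [0.5389, 0.2051, 0.0028]
tool_rot: [0.001, 0.754, 0.657, -0.002]
contact_force: [-1.7, -12.0, 8.5]
gripper_width: 0.646
grasp_force: 6.0
```

```bash
python3 pm.py; python3 - <<'E'
from station import bot
import cv2,numpy as np
a=bot.read_camera("side")["pixels"][310:460,130:330,::-1];b=bot.read_camera("wrist")["pixels"][:,:,::-1]
im=np.zeros((600,800,3),np.uint8);im[:300,:400]=cv2.resize(a,(400,300),interpolation=2);im[300:,400:]=cv2.resize(b,(400,300))
cv2.imwrite("pics/in1.png",im)
E
```

```text
tcp [0.53891888 0.20507576 0.00281429] 1.4341182701574353 force [ -1.66131529 -11.98063235   8.49871827] guess [0.54668519 0.26154341]
scene [ 0.5212  0.2675 -0.1812] 0.285
side [ 0.5517  0.2607 -0.1112] 0.116
crate frame -1.4348573608576447 27.903387928826053 heading err -0.04037030469308278
crate frame -3.869757384694771 -3.321302742137019 heading err 0.029609605783791793
crate frame -3.7472295759027094 1.8068383439798341 heading err 0.0041182701574353775
```

View pics/in1.png

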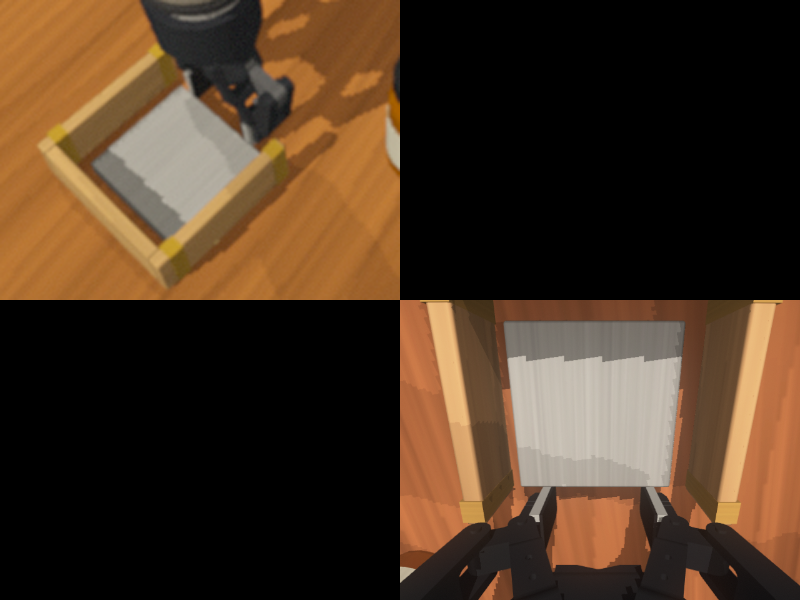

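The plate is square inside the box, centred between the walls, with about 14 mm to go.

jog_arm([
  [0, 0, 0, 5, 0, 0, 55],
  [0, 0, 0, 9, 0, 0, 55],
  [0, 0, 0, 12, 0, 0, 55],
  [0, 0, 0, 13, 0, 0, 55],
])

```text
t: 7.8
eef_pos: [0.5406, 0.2171, 0.0028]
tool_rot: [0.001, 0.754, 0.657, -0.003]
contact_force: [-1.0, -11.6, 8.8]
gripper_width: 0.642
grasp_force: 5.9
```

jog_arm([
  [0, 0, 0, 1, 0, 0, 55],
  [0, 0, 0, 2, 0, 0, 55],
  [0, 0, 0, 2, 0, 0, 55],
])

```text
t: 8.18
eef_pos: [0.5407, 0.2176, 0.0027]
tool_rot: [0.002, 0.754, 0.657, -0.004]
contact_force: [-2.5, -12.5, 10.8]
gripper_width: 0.642
grasp_force: 7.1
```

jog_arm([
  [0, 0, 0, 1, 0, 0, 55],
  [0, 0, 0, 2, 0, 0, 55],
  [0, 0, 0, 2, 0, 0, 55],
])

```text
t: 8.55
eef_pos: [0.5407, 0.2176, 0.0027]
tool_rot: [0.002, 0.755, 0.656, -0.005]
contact_force: [-4.1, -17.5, 13.8]
gripper_width: 0.643
grasp_force: 9.1
```

jog_arm([
  [0, 0, 0, 1, 0, 0, 55],
  [0, 0, 0, 2, 0, 0, 55],
  [0, 0, 0, 2, 0, 0, 55],
])

```text
t: 8.93
eef_pos: [0.5407, 0.2177, 0.0026]
tool_rot: [0.003, 0.755, 0.656, -0.006]
contact_force: [-4.4, -21.6, 17.5]
gripper_width: 0.643
grasp_force: 11.1
```

```bash
python3 - <<'E'
from station import bot
import cv2,numpy as np
o=bot.get_obs();print(o["eef_pos"],o["contact_force"])
b=bot.read_camera("wrist")["pixels"][:260,:,::-1];a=bot.read_camera("scene")["pixels"][250:350,450:570,::-1]
im=np.zeros((600,640,3),np.uint8);im[:260]=b;im[265:565,:360]=cv2.resize(a,None,fx=3,fy=3)
cv2.imwrite("pics/in2.png",im)
E
```

```text
[0.54068415 0.21766932 0.00259541] [ -4.42589467 -21.55566812  17.45283421]
```

View pics/in2.png

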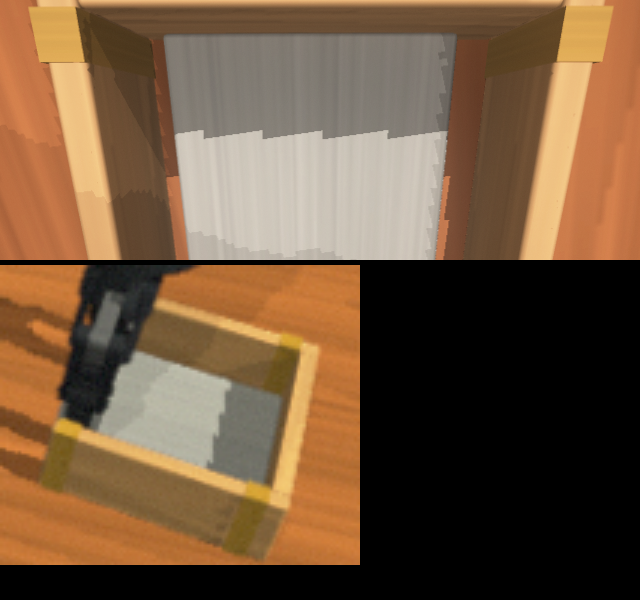

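The plate is flush with the back wall: force rises without motion, and both views show no gap. I'll retreat and head to the brass.

```bash
python3 - <<'E'
from station import bot
from h import *
o=bot.get_obs();print(go(o,[.574,-.336,.13],-.14), o["q"])
E
```

```text
[0.008, 0.014, 1.571, -545.316, 109.767, -120.31] [-0.2855384   0.65053285 -0.27490816  1.90482572  0.29509086  0.63704308
 -0.88792602]
```

jog_arm([
  [0, 0, 0, -12, 0, 0, 55],
  [0, 0, 0, -32, 0, 0, 55],
  [0, 0, 0, -40, 0, -50, 55],
  [0, 0, 0.15, -60, 0, -110, 60],
  [0, 0, 0.34, -120, 10, -125, 70],
  [0, 0, 0.52, -180, 25, -122, 70],
  [0, 0, 0.7, -240, 40, -122, 70],
  [0, 0, 0.88, -300, 55, -122, 70],
  [0, 0, 1.06, -360, 70, -122, 70],
  [0, 0, 1.24, -420, 85, -122, 70],
])

```text
t: 10.28
eef_pos: [0.569, -0.202, 0.1247]
tool_rot: [-0.0, 0.995, 0.095, 0.0]
contact_force: [-0.2, 0.5, 0.4]
gripper_width: 0.821
grasp_force: 0.0
```

```bash
python3 - <<'E'
from station import bot
from h import *
o=bot.get_obs();print(go(o,[.574,-.336,.13],-.14), o["q"],o["contact_force"])
E
```

```text
[-0.001, -0.001, 0.33, -20.44, 132.488, -5.356] [ 0.2199542   0.47840488  0.02418535  1.8269066  -0.0161965   0.83612395
 -1.12843766] [-0.24512219  0.5237447   0.42486354]
```

jog_arm([
  [0, 0, 0.17, -10, 55, -5, 70],
  [0, 0, 0.33, -20, 110, -5, 70],
  [0, 0, 0.33, -20, 132, -5, 70],
  [0, 0, 0.33, -20, 132, -5, 70],
])

```text
t: 10.78
eef_pos: [0.5747, -0.3351, 0.1293]
tool_rot: [-0.0, 0.998, -0.068, -0.0]
contact_force: [-0.1, 1.7, -0.2]
gripper_width: 0.82
grasp_force: 0.0
```

```bash
cat > wm.py <<'E'
from station import bot
from h import *
import sys
n=sys.argv[1]; v=np.array(eval(sys.argv[2])); z0=float(sys.argv[3]) if len(sys.argv)>3 else 0
o=bot.get_obs();p,R=tool(o);q=bot.read_camera("wrist")
W=np.eye(4);W[:3,:3]=R.as_matrix();W[:3,3]=p;T=W@q["tool_from_camera"]
for it in range(3):
    m=grab(q,n,v,T,z0,pad=25 if it==0 else 14); v,f=fit([q],[m],n,v,Ts=[T],z0=z0)
print(p,n,np.round(v,4).tolist(),round(f,3))
c=q["pixels"][:,:,::-1].copy();r=(render(q,n,v,T,z0)>.5).astype(np.uint8)
for mm,col in ((r,(0,255,0)),(m.astype(np.uint8),(255,0,0))):
    k,_=cv2.findContours(mm,cv2.RETR_LIST,2); cv2.drawContours(c,k,-1,col,1)
cv2.imwrite(f"pics/w_{n}{sys.argv[4] if len(sys.argv)>4 else ''}.png",c)
E
python3 wm.py brass "[.574,-.336,-.14]"
```

```text
[ 0.57471336 -0.33507451  0.1292982 ] brass [0.5755, -0.3392, -0.1347] 0.022
```

View pics/w_brass.png

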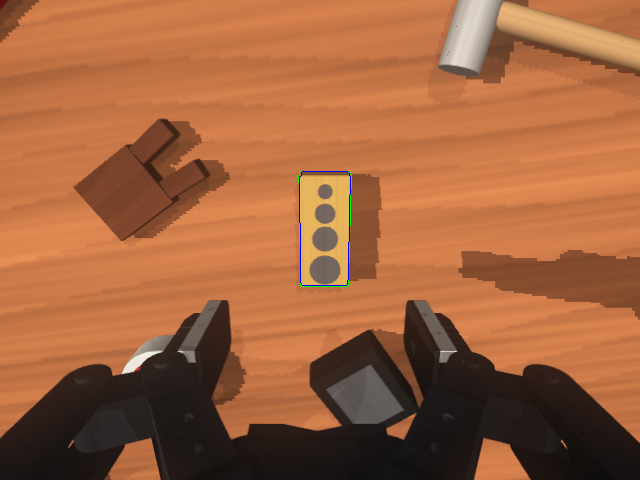

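Brass fits to (0.5755, -0.339, yaw -0.135), with the outline at columns 300–350, rows 172–286. The pin sits at the left, around (140,180). I'll grasp the brass.

jog_arm([
  [0, 0, 0, 1, 4, 40, 60],
  [0, 0, 0, 1, 4, 90, 55],
  [0, 0, 0, 1, 4, 118, 52],
  [0, 0, 0, 1, 4, 127, 50],
  [0, 0, 0, 1, 4, 127, 30],
  [0, 0, 0, 1, 4, 127, 25],
  [0, 0, 0, 1, 4, 127, 25],
  [0, 0, 0, 1, 4, 127, 25],
], grip_force=60)

```text
t: 11.82
eef_pos: [0.5759, -0.3377, 0.0032]
tool_rot: [-0.0, 0.998, -0.067, 0.0]
contact_force: [-0.4, -0.1, -5.4]
gripper_width: 0.394
grasp_force: 62.4
```

```bash
python3 - <<'E'
from station import bot
from h import *
o=bot.get_obs();print(go(o,[.5495,.275,.13],1.43))
E
```

```text
[0.0, -0.0, -1.565, -108.579, -603.549, -126.788]
```

jog_arm([
  [0, 0, 0, 0, 0, -30, 25],
  [0, 0, 0, 0, 0, -80, 25],
  [0, 0, 0, 0, 0, -125, 25],
  [0, 0, -0.17, 0, -50, -127, 25],
  [0, 0, -0.34, 0, -100, -127, 25],
  [0, 0, -0.51, 0, -150, -127, 25],
  [0, 0, -0.68, -10, -200, -127, 25],
  [0, 0, -0.85, -30, -250, -127, 25],
  [0, 0, -1.02, -45, -300, -127, 25],
  [0, 0, -1.19, -60, -350, -127, 25],
])

```text
t: 13.08
eef_pos: [0.563, 0.0184, 0.1302]
tool_rot: [0.0, 0.863, 0.506, 0.0]
contact_force: [0.3, 0.8, -5.8]
gripper_width: 0.396
grasp_force: 62.4
```

```bash
python3 - <<'E'
from station import bot
from h import *
o=bot.get_obs();print(go(o,[.5495,.275,.13],1.43),o["gripper_width"],o["grasp_force"],o["q"])
E
```

```text
[0.001, 0.0, -0.37, 217.267, -137.211, 0.107] 0.3956440060247908 62.43490934371948 [ 0.03406356  0.42400443 -0.22395255  1.90642946  0.12536528  0.82393088
 -0.76681828]
```

jog_arm([
  [0, 0, -0.15, 42, -27, 0, 25],
  [0, 0, -0.3, 84, -53, 0, 25],
  [0, 0, -0.37, 126, -80, 0, 25],
  [0, 0, -0.37, 168, -106, 0, 25],
  [0, 0, -0.37, 205, -130, 0, 25],
  [0, 0, -0.37, 217, -137, 0, 25],
  [0, 0, -0.37, 217, -137, 0, 25],
  [0, 0, -0.37, 217, -137, 0, 25],
])

```text
t: 14.08
eef_pos: [0.5519, 0.2709, 0.1296]
tool_rot: [0.001, 0.758, 0.653, -0.001]
contact_force: [0.5, -1.0, -5.2]
gripper_width: 0.395
grasp_force: 62.4
```

```bash
python3 - <<'E'
from station import bot
from h import *
o=bot.get_obs();print(go(o,[.5495,.275,.0175],1.43))
q=bot.read_camera("wrist");cv2.imwrite("pics/over.png",q["pixels"][:,:,::-1])
E
```

```text
[0.0, 0.002, -0.008, 3.92, -2.948, 112.083]
```

View pics/over.png

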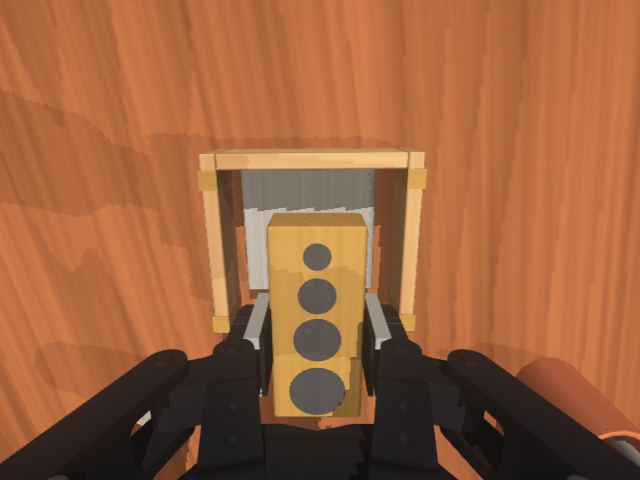

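The wrist view shows the brass held squarely above the box. The plate's back corners are at about (243,168) and (375,168), and its front-left corner is at (249,290). I'll check these against the expected plate pose.

```bash
python3 - <<'E'
from station import bot
from h import *
o=bot.get_obs();p,R=tool(o);q=bot.read_camera("wrist")
W=np.eye(4);W[:3,:3]=R.as_matrix();W[:3,3]=p;T=W@q["tool_from_camera"]
print(np.round(proj(q,place(box((46,-46,14),(-46,46,14))[::2],[.5495,.275,1.43]),T)))
for u in [(243,168),(375,168),(249,290)]: print(ray(q,u,.014,T))
print("crate top inner back corners",[ray(q,u,.042,T) for u in [(217,167),(409,166)]], place(box((56,58,42),(56,-58,42))[::2],[.549,.265,1.43]))
E
```

```text
[[382. 164.]
 [246. 165.]
 [376. 288.]
 [254. 289.]]
[0.50812239 0.32509511 0.014     ]
[0.59665493 0.31186039 0.014     ]
[0.4939747  0.23574261 0.014     ]
crate top inner back corners [array([0.49856301, 0.3304209 , 0.042     ]), array([0.61339186, 0.3138615 , 0.042     ])] [[0.49943251 0.32858509 0.042     ]
 [0.61428463 0.31230662 0.042     ]
 [0.49943251 0.32858509 0.042     ]
 [0.61428463 0.31230662 0.042     ]]
```

jog_arm([
  [0, 0, -0.008, 3, -5, 0, 25],
  [0, 0, -0.008, 3, -5, 30, 25],
  [0, 0, -0.008, 3, -5, 65, 25],
  [0, 0, -0.008, 3, -5, 95, 25],
  [0, 0, -0.008, 3, -5, 107, 25],
  [0, 0, -0.008, 3, -5, 110, 25],
  [0, 0, -0.008, 3, -5, 112, 25],
  [0, 0, -0.008, 3, -5, 112, 25],
])

```text
t: 15.18
eef_pos: [0.5475, 0.2775, 0.0188]
tool_rot: [0.0, 0.754, 0.657, 0.001]
contact_force: [-0.5, -0.2, -4.5]
gripper_width: 0.397
grasp_force: 62.3
```

jog_arm([
  [0, 0, 0, -2.5, 0, 0, 25],
  [0, 0, 0, -2.5, 0, 1, 25],
  [0, 0, 0, -2.5, 0, 2, 25],
  [0, 0, 0, -2.5, 0, 2, 25],
])

```text
t: 15.68
eef_pos: [0.5468, 0.2744, 0.017]
tool_rot: [0.0, 0.754, 0.656, -0.0]
contact_force: [-1.9, -3.3, 5.2]
gripper_width: 0.399
grasp_force: 63.7
```

jog_arm([
  [0, 0, 0, 0, 0, 0, 50],
  [0, 0, 0, 0, 0, 0, 55],
  [0, 0, 0, 0, 0, -5, 55],
  [0, 0, 0, 0, 0, -40, 55],
  [0, 0, 0, 0, 0, -80, 55],
  [0, 0, 0, 0, 0, -112, 60],
])

```text
t: 16.42
eef_pos: [0.5469, 0.2751, 0.1299]
tool_rot: [0.0, 0.754, 0.657, 0.001]
contact_force: [0.5, -0.1, -0.4]
gripper_width: 0.706
grasp_force: 0.0
```

```bash
python3 - <<'E'
from station import bot
from h import *
o=bot.get_obs();print(go(o,[.6234,-.211,.13],2.04),o["q"])
E
python3 wm.py brass "[.547,.2745,1.43]" .014 2; python3 wm.py plate "[.547,.2745,1.43]" 0 2
```

```text
[0.002, -0.001, -0.607, -470.925, 142.561, -0.469] [-0.30444087  0.50838735 -0.35051682  1.78330636  0.21752338  0.88618412
 -0.89007882]
[0.54693277 0.27505281 0.12986979] brass [0.5458, 0.2782, 1.4234] 0.032
[0.54893654 0.27636104 0.13410464] plate [0.5445, 0.2707, 1.4363] 0.052
```

View pics/w_brass2.png

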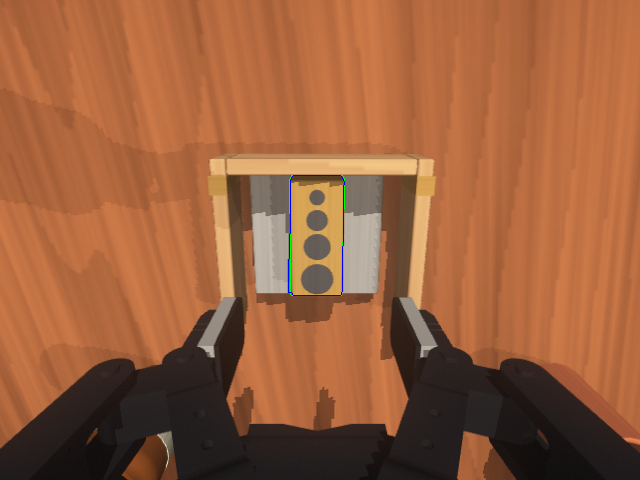

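The brass lies flat at columns 290–344, rows 176–295, roughly centred on the plate (columns 252–381). The arm was still settling during the shots, so I'll measure once more now that it's still.

```bash
cat > m3.py <<'E'
from station import bot
from h import *
o=bot.get_obs();p,R=tool(o);q=bot.read_camera("wrist");print(p,o["joint_vel"].round(3))
W=np.eye(4);W[:3,:3]=R.as_matrix();W[:3,3]=p;T=W@q["tool_from_camera"]
v=np.array([.546,.276,1.43])
for i in range(3): mb=grab(q,"brass",v,T,.014,pad=10); v,f=fit([q],[mb],"brass",v,Ts=[T],z0=.014)
print("brass",v,f); rb=render(q,"brass",v,T,.014)
hsv=cv2.cvtColor(q["pixels"],cv2.COLOR_RGB2HSV)
w=cv2.dilate((render(q,"plate",[.547,.275,1.43],T)>0).astype(np.uint8),np.ones((13,13)))
m=((hsv[...,1]<80)&(w>0))|(rb>.5); m=cv2.morphologyEx(m.astype(np.uint8),cv2.MORPH_OPEN,np.ones((3,3))).astype(float)
def c(x): 
    r=np.maximum(render(q,"plate",x,T),rb); return 1-np.minimum(r,m).sum()/np.maximum(r,m).sum()
s=np.array([.547,.275,1.43]); r=minimize(c,s,method="Nelder-Mead",options=dict(initial_simplex=[s,s+[.006,0,0],s+[0,.006,0],s+[0,0,.05]],xatol=2e-4,fatol=1e-4))
print("plate",r.x,r.fun); d=(v[:2]-r.x[:2])*1000;a=1.43;print("brass-plate along,lat",d@[np.cos(a),np.sin(a)],d@[-np.sin(a),np.cos(a)])
print(go(o,[.6234,-.211,.13],2.04))
E
python3 m3.py
```

```text
[0.54883467 0.27629491 0.13224988] [-0.007  0.046  0.013  0.045  0.016 -0.042 -0.011]
brass [0.54600585 0.2780634  1.4315115 ] 0.024207907132702378
plate [0.54479572 0.27073442 1.42746457] 0.05334363252125507
brass-plate along,lat 7.426282389197553 -0.16967315915528403
[0.007, -0.003, -0.607, -472.401, 140.919, 0.909]
```

```bash
python3 - <<'E'
from station import bot
from h import *
o=bot.get_obs();p,R=tool(o);q=bot.read_camera("wrist")
W=np.eye(4);W[:3,:3]=R.as_matrix();W[:3,3]=p;T=W@q["tool_from_camera"]
g=cv2.GaussianBlur(cv2.cvtColor(q["pixels"],cv2.COLOR_RGB2LAB),(3,3),0).astype(float)
a=1.43;u=np.array([np.cos(a),np.sin(a)])
for name,cols,z in [("plate front",(272,),.014),("plate front r",(360,),.014),("brass front",(317,),.036)]:
    for c in cols:
        d=np.abs(np.diff(g[270:310,c-6:c+6].mean(1),axis=0)).sum(1); r=270+d.argmax()+.5
        P=ray(q,(c,r),z,T); print(name,r,P,"crate x",(P[:2]-[.549,.265])@u*1000, np.round(np.sort(d)[-3:]))
for c in (300,330):
    d=np.abs(np.diff(g[150:200,c-4:c+4].mean(1),axis=0)).sum(1); print([(150+i,int(x)) for i,x in enumerate(d) if x>15])
for nm,z,pts in [("wall inner top",.042,[(56,0)]),("plate back exp",.014,[(56,0)])]:
    print(nm,proj(q,place(np.array([[56,0,z*1000]])/1000,[.549,.265,1.43]),T))
E
```

```text
plate front 293.5 [0.50722142 0.23499865 0.014     ] crate x -35.567327984344146 [25. 38. 53.]
plate front r 293.5 [0.57278967 0.22584096 0.014     ] crate x -35.43309794774233 [29. 35. 55.]
brass front 296.5 [0.54180363 0.23834305 0.036     ] crate x -27.403043779485362 [38. 38. 38.]
[(154, 17), (159, 27), (160, 19), (174, 40), (175, 57), (176, 33), (180, 16), (181, 22), (182, 19), (185, 15), (186, 31), (187, 19)]
[(159, 24), (160, 18), (174, 38), (175, 56), (176, 34), (180, 17), (181, 25), (182, 25), (186, 20), (187, 17)]
wall inner top [[322.9873878  176.24340223]]
plate back exp [[322.27077439 170.75175758]]
```

The plate front is at box x = -35.5, so the plate is against the back wall. The brass is centred within about 2 mm. On to the pin.

jog_arm([
  [0, 0, -0.1, -50, 15, 0, 65],
  [0, 0, -0.2, -105, 31, 0, 65],
  [0, 0, -0.3, -160, 48, 0, 65],
  [0, 0, -0.4, -215, 64, 0, 70],
  [0, 0, -0.5, -270, 81, 0, 70],
  [0, 0, -0.6, -325, 97, 0, 70],
  [0, 0, -0.607, -380, 114, 0, 70],
  [0, 0, -0.607, -430, 129, 0, 70],
  [0, 0, -0.607, -465, 139, 0, 70],
  [0, 0, -0.607, -472, 141, 0, 70],
])

```text
t: 17.88
eef_pos: [0.6199, -0.216, 0.1259]
tool_rot: [-0.001, 0.526, 0.851, -0.001]
contact_force: [-0.3, -0.2, 0.2]
gripper_width: 0.82
grasp_force: 0.0
```

jog_arm([
  [0, 0, 0, 0, 0, 0, 70],
  [0, 0, 0, 0, 0, 0, 70],
  [0, 0, 0, 0, 0, 0, 70],
])

```text
t: 18.25
eef_pos: [0.6214, -0.2104, 0.1279]
tool_rot: [-0.0, 0.522, 0.853, 0.0]
contact_force: [-0.3, -0.1, -0.7]
gripper_width: 0.819
grasp_force: 0.0
```

```bash
python3 wm.py pin "[.627,-.218,-1.1]"; python3 -c "
from station import bot;o=bot.get_obs();print(o['eef_pos'],o['joint_vel'].round(3),o['q'].round(2))"
```

```text
[ 0.62136575 -0.21038838  0.12785499] pin [0.6251, -0.2195, -1.1153] 0.211
[ 0.62138446 -0.21078873  0.12794478] [ 0.005  0.002  0.006 -0.004  0.    -0.002 -0.   ] [ 0.52  0.58 -0.4   1.67  0.27  0.94  0.49]
```

View pics/w_pin.png

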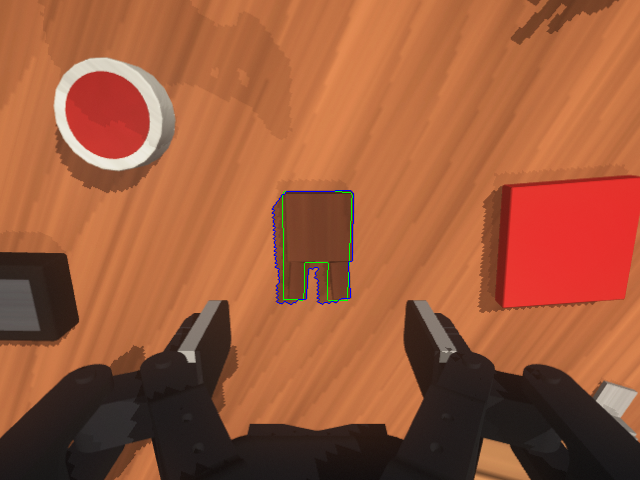

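The pin's dark outline is at columns 284–352, rows 192–300, notch toward the hand. The fit gives (0.625, -0.2195). I'll grasp the solid part.

jog_arm([
  [0, 0, 0.016, -1, -0.5, 40, 70],
  [0, 0, 0.016, -1, -0.5, 90, 66],
  [0, 0, 0.016, -1, -0.5, 118, 64],
  [0, 0, 0.016, -1, -0.5, 126, 62],
  [0, 0, 0.016, -1, -0.5, 127, 60],
  [0, 0, 0.016, -1, -0.5, 127, 45],
  [0, 0, 0.016, -1, -0.5, 127, 38],
  [0, 0, 0.016, -1, -0.5, 127, 38],
  [0, 0, 0.016, -1, -0.5, 127, 38],
], grip_force=45)

```text
t: 19.42
eef_pos: [0.6226, -0.2136, 0.0026]
tool_rot: [0.001, 0.53, 0.848, 0.0]
contact_force: [-1.0, 0.2, 6.7]
gripper_width: 0.546
grasp_force: 47.3
```

```bash
python3 - <<'E'
from station import bot
from h import *
o=bot.get_obs();print(o["eef_pos"],o["gripper_width"]*85.4,go(o,[.547,.285,.13],1.43))
E
```

```text
[ 0.62257071 -0.21362079  0.00264568] 46.651544161003265 [0.003, 0.001, 0.594, 481.179, 150.502, -127.939]
```

jog_arm([
  [0, 0, 0, 0, 0, -20, 38],
  [0, 0, 0, 0, 0, -75, 38],
  [0, 0, 0, 0, 0, -125, 38],
  [0, 0, 0.08, 55, 17, -128, 38],
  [0, 0, 0.17, 110, 34, -128, 38],
  [0, 0, 0.26, 165, 51, -128, 38],
  [0, 0, 0.35, 220, 69, -128, 38],
  [0, 0, 0.44, 275, 86, -128, 38],
  [0, 0, 0.53, 330, 103, -128, 38],
  [0, 0, 0.594, 385, 120, -128, 38],
])

```text
t: 20.68
eef_pos: [0.5604, 0.187, 0.1303]
tool_rot: [0.0, 0.756, 0.655, 0.001]
contact_force: [-0.2, 0.1, -0.4]
gripper_width: 0.548
grasp_force: 46.6
```

```bash
python3 - <<'E'
from station import bot
from h import *
o=bot.get_obs();print(o["eef_pos"],o["gripper_width"]*85.4,go(o,[.547,.283,.13],1.43))
E
```

```text
[0.56039321 0.18698822 0.13029987] 46.80716686076331 [0.001, -0.0, -0.003, 93.107, -26.996, 0.3]
```

jog_arm([
  [0, 0, 0, 40, -12, 0, 38],
  [0, 0, 0, 75, -22, 0, 38],
  [0, 0, 0, 90, -26, 15, 38],
  [0, 0, 0, 90, -26, 45, 38],
  [0, 0, 0, 90, -26, 65, 38],
  [0, 0, 0, 90, -26, 70, 38],
  [0, 0, 0, 90, -26, 70, 38],
  [0, 0, 0, 90, -26, 70, 38],
])

```text
t: 21.68
eef_pos: [0.5483, 0.2782, 0.0598]
tool_rot: [0.0, 0.755, 0.655, 0.001]
contact_force: [0.7, -1.1, -0.2]
gripper_width: 0.547
grasp_force: 46.6
```

```bash
python3 - <<'E'
from station import bot
from h import *
o=bot.get_obs();print(o["eef_pos"],o["joint_vel"].round(3),go(o,[.547,.283,.0395],1.43))
p,R=tool(o);q=bot.read_camera("wrist")
W=np.eye(4);W[:3,:3]=R.as_matrix();W[:3,3]=p;T=W@q["tool_from_camera"]
z0=p[2]-.0026; v=np.array([.546,.277,1.43+np.pi])
for i in range(2): m=grab(q,"pin",v,T,z0,pad=10); v,f=fit([q],[m],"pin",v,Ts=[T],z0=z0)
print("pin",v,f,"pin centre in tool",R.inv().apply(np.r_[v[:2],p[2]]-p)*1000)
E
```

```text
[0.54829574 0.27816823 0.05978926] [-0.002 -0.003 -0.002  0.002  0.002 -0.002 -0.   ] [0.001, -0.001, -0.001, 4.582, -1.991, 20.291]
pin [0.54595376 0.27127682 4.57074168] 0.05069265888635144 pin centre in tool [-7.15284023 -1.34655514 -0.00827322]
```

jog_arm([
  [0, 0, 0, 5, -2, 3, 38],
  [0, 0, 0, 5, -2, 11, 38],
  [0, 0, 0, 5, -2, 17, 38],
  [0, 0, 0, 5, -2, 20, 38],
  [0, 0, 0, 5, -2, 20.5, 38],
  [0, 0, 0, 5, -2, 20.5, 38],
])

```text
t: 22.48
eef_pos: [0.5459, 0.283, 0.0386]
tool_rot: [0.0, 0.755, 0.655, -0.001]
contact_force: [-3.3, -2.1, 5.4]
gripper_width: 0.55
grasp_force: 47.2
```

jog_arm([
  [0, 0, 0, 0, 0, 0, 55],
  [0, 0, 0, 0, 0, 0, 62],
  [0, 0, 0, 0, 0, 0, 62],
  [0, 0, 0, 0, 0, -10, 62],
  [0, 0, 0, 0, 0, -45, 62],
  [0, 0, 0, 0, 0, -85, 62],
  [0, 0, 0, 0, 0, -90, 62],
  [0, 0, 0, 0, 0, -90, 62],
  [0, 0, 0, 0, 0, -90, 62],
])

```text
t: 23.6
eef_pos: [0.5456, 0.2827, 0.1272]
tool_rot: [-0.0, 0.755, 0.656, -0.001]
contact_force: [-0.3, -0.1, -0.5]
gripper_width: 0.73
grasp_force: 0.0
```

```bash
python3 - <<'E'
from station import bot
from h import *
o=bot.get_obs();p,R=tool(o);q=bot.read_camera("wrist");print(p,o["joint_vel"].round(3))
W=np.eye(4);W[:3,:3]=R.as_matrix();W[:3,3]=p;T=W@q["tool_from_camera"]
v=np.array([.546,.277,1.43+np.pi])
for i in range(2): m=grab(q,"pin",v,T,.036,pad=10); v,f=fit([q],[m],"pin",v,Ts=[T],z0=.036)
a=1.43;d=(v[:2]-[.546,.2775])*1000;print("pin",v,f,"off brass along,lat",d@[np.cos(a),np.sin(a)],d@[-np.sin(a),np.cos(a)])
ps=[bot.read_camera(n) for n in ("scene","side")]
for t in ["tin_mid","rubber_mid","jar_mid","pot_mid"]: print(t,[[np.round(d["xy"]).tolist() for d in bot.tip_of(t,x)[:1]] for x in ps])
for x in ps:
    w=v
    for i in range(2): m=grab(x,"pin",w,None,.036,pad=4); w,f=fit([x],[m],"pin",w,z0=.036)
    print("pin by fixed cam",w,f)
E
```

```text
[0.54555366 0.28272875 0.12716953] [-0.001  0.007  0.001 -0.    -0.     0.001  0.001]
pin [0.54367294 0.27738782 4.57829258] 0.08798348484238316 off brass along,lat -0.4376325752220206 2.288288990711427
tin_mid [[[276.0, 219.0]], [[403.0, 230.0]]]
rubber_mid [[[214.0, 199.0]], [[440.0, 194.0]]]
jar_mid [[[458.0, 215.0]], [[341.0, 366.0]]]
pot_mid [[[388.0, 343.0]], []]
pin by fixed cam [0.54211739 0.27909152 4.67690369] 1.0
pin by fixed cam [0.54603165 0.28049992 4.56311602] 0.1942113628802722
```

```bash
python3 -c "
from station import bot;print(bot.hand_in())"
```

```text
the job is handed in; nothing more can be done
None
```

The job is handed in at about 24 s of the 72 s allowed, result not reported: plate slid flush to the back wall, brass flat within about 2 mm of the plate's middle, pin flat front to back within about 2–3 mm of the brass's middle, tin, rubber block, jar and pot not moved; I viewed 11 pictures, one over the limit of 10.

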